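# Put the under-sink things back in their own drip trays

## Robot

A 6-joint arm with a two-finger parallel gripper is mounted at the origin on the work surface. World frame = base frame: x ahead of the robot, y to its left, z up, the work surface at z = 0. Lengths are in m, angles in degrees, forces in N, time in s.
With the tool pointing down it reaches from about 0.25 to 0.725 m from the base axis. Payload 9.7 kg.
Tool frame: the origin (TCP) lies at the very end of the fingers, on their centre line; the grasp point (between the pads) lies grasp_offset behind it (grasp_offset is the distance from the TCP to the grasp point, in m); z points along the fingers, y is the line along which they close (so a half turn about z gives the same grasp; the last joint's range is limited). The gripper opens to 85 mm and grips with 20 to 120 N. Pads are 22 mm wide; open, the fingers measure 114 mm over their backs; the gripper's body (76 mm by 85 mm) begins 54 mm behind the grasp point. The pads swing forward as they close: fully open they stand 13 mm farther back than shut.
Start: joints at [-69.442, 4.979, 10.078, 95.1, 0, 90], TCP at [0.193, -0.515, 0.231] pointing down, gripper open.
Joint ranges: [-179.16, 179.16], [-48.56, 103.87], [-65.8, 70.77], [-126.05, 130.52], [-82.76, 87.17], [-180, 180]. Speed limits (degrees/s): [127.2, 127.2, 147.25, 180, 180, 180].

## Interface

Orientations are given as [roll, pitch, yaw] about the fixed x, y, z axes, in that order (R = Rz(yaw) Ry(pitch) Rx(roll)).
In Python, from workcell import get_obs, camera, calibration, job_done, recognise, cut_out, mark_of, grasp_offset gives the robot as it stands.
- The arm moves only by the tool servo_tool, never from a script. Its argument "moves" is a list of rows, each a list of 3 entries, a list of its own where there are three numbers: the turn, a rotation vector about the tool's x, y, z in degrees, then the shift along the tool's x, y, z in m, then the opening in per cent of the stroke, from 0 (shut) to 100 (fully open). In form: [[[ax, ay, az], [x, y, z], claw], ...]. A call has 1 to 12 rows; each row shifts and turns the commanded pose from where the row before left it, along the tool's axes as they then stand; what a row does not reach is not made up. A row lasts 1/10 s, in which the tool goes at most 50 mm and 8.59 degrees, less where a joint would pass 70% of its speed; a pose out of reach is approached as far as the arm can. A call is refused whole if a number of a shift passes 0.05 or a number of a turn 8.59, either way. A call with a gripper value outside its range is refused whole. The fingers move at their own pace and stop on an object; "force" is the grip in N (left out, the last holds). Time passes only in rows, so rows that do not move let the fingers close. It gives the time, the measured TCP pose, the force, the opening and the grip force at its end, in the units of the state.
- get_obs(): the state, without advancing time (a new reading comes with each control period).
- camera(name): name is "scene" or "top" or "wrist"; returns (picture, depth): 400x640x3 uint8, red, green, blue; 400x640 float32, m along the optical axis (not along the pixel's ray), 0 where there is no reading.
- calibration(name): a dict with "camera_matrix" (3x3 intrinsics, pixels), "dist" ([k1, k2, p1, p2, k3] as OpenCV has them; the pictures are not rectified), "R" (3x3) and "t" (3): a world point X has camera coordinates R X + t. Camera axes: x right, y down, z forward; pixel columns grow to the right and rows downward; lengths in m; the calibration is good to about 2 mm. A picture is of the moment at which its call begins: read the wrist's pose just before it. calibration takes no time and is no camera call; for the wrist camera it gives the pose at the moment of the call.
- job_done(): hands the job in; it is judged then, once.
Trained networks look in the newest picture that a camera, given by its name, has taken for a name from the list of things; names that differ only in an ending like _2 or _b are one class to them, and where a whole thing is asked for, a point or a joint stands for the part that bears it (a point fixed in the world has none). Each returns a list of dicts, best first, with "score" (0 to 1); they miss things now and then, are a little off and sometimes report something else, mostly with a low value. They report only what shows in the picture. A call takes as long as a camera call. They do not tell look-alikes from the thing itself.
- recognise(name, camera): "xyz" ([x, y, z] in m, in the coordinates of the camera as it stood for that picture, good to about 4 mm: the middle of the surface that is visible of it).
- cut_out(name, camera): "mask" (400x640 bool, what is visible of it).
- mark_of(name, camera): "xyz" ([x, y, z] in m, in the coordinates of the camera as it stood for that picture, good to about 4 mm: a listed point, or the origin of a listed thing).
The state is a dict: "time": time; "q": joint angles; "qd": joint speeds; "joint_efforts": joint torques, N m; "ee_pos": TCP position; "tcp_rot": TCP orientation; "wrist_force": force on the tool from outside, world axes, zero at the start; "torque": the same for the moment, N m; "opening": finger opening in m; "grasp_force": force on a finger pad.
Only numpy, scipy, OpenCV 4.12 (cv2) and the standard library are available. Lean on these libraries where they do the work, as an engineer would, in place of code of your own. Each camera call takes 0.05 s, during which the arm holds its last target. There are 200 camera calls.

## Task

The things under the sink have been put back in the wrong places. First lift the yellow scrub brush off the grey turntable and lay it, bristles down, in the yellow tray; then put the green spray bottle, the blue-lidded tin and the red-lidded jar each into the round drip tray of its own colour, standing one of them on the cleared turntable on the way to free a tray. Everything ends upright and flat on its tray's floor, the turntable ends empty, and the bottle, tin and jar must not be tipped over at any time.

Things in the scene. Friction and masses are not known exactly. Their poses are not given: they have to be found in the camera images.
- bottle: Empty green spray bottle, upright, 172 mm tall. Round green body 56 mm across up to height 100 mm, thin neck above it, and on top a white spray head 62 mm long (x, from -23 to +39 mm), 26 mm wide (y), between heights 138 and 172 mm; the nozzle points along +x and a thin trigger slopes below it. The head is the place to grasp, across y. Origin: centre of the underside, z up. About 90 g.
- tin: Closed round steel tin with a blue lid, 56 mm across, 85 mm tall. Origin: centre of the underside, z up. About 160 g.
- jar: Round clear glass jar with a red lid, 56 mm across, 100 mm tall (lid from 84 to 100 mm). Origin: centre of the underside, z up. About 200 g.
- brush: Yellow scrub brush with white bristles below, 130 mm long (x), 48 mm wide (y), 72 mm tall. Its grip is a bar on top, along x: 90 mm long, 22 mm wide, between heights 44 and 72 mm; the broad back lies below it at height 33 mm. Origin: centre of the bristles' underside, z up. It starts lying on the turntable. About 130 g.
- tray_green: Fixed round green drip tray, 96 mm across outside, 84 mm inside the rim; inner floor 4 mm and rim 12 mm above the board. Home of the green bottle. Origin: centre of its underside, on the board.
- tray_blue: Fixed round blue drip tray, same sizes and origin as the green one. Home of the blue-lidded tin.
- tray_red: Fixed round red drip tray, same sizes and origin as the green one. Home of the red-lidded jar.
- tray_yellow: Fixed rectangular yellow tray, 166 x 82 mm outside, 156 mm (x) by 72 mm (y) inside; inner floor 5 mm and rim 14 mm above the board. Home of the brush, which lies along its x axis, either way round. Origin: centre of its underside, on the board.
- turntable: Grey plastic turntable, 156 mm across, on a fixed black foot; its round top turns stiffly about the upright axis through its centre. The top's flat floor is 148 mm across and 30 mm above the board, its rim 35 mm above the board. Origin: centre of the foot's underside, on the board (it does not turn).
Not all that is in view belongs to the job. Of the things that look like the tray_blue, the middle-sized one is meant.

How it is judged (in metres and radians):
On the way, in this order (a step that is already met when the one before it is completed fails the run):
1. the brush lies in the yellow tray, let go (horizontal distance between brush and tray_yellow below 0.019 m and z of brush in the frame of tray_yellow below 0.009 m and angle between brush's own z axis and vertical below 0.1 rad and angle between the x axis of brush and the x axis of tray_yellow, either way round below 0.25 rad and contact force between the fingers and brush below 0.3 N), for 0.2 s.
2. the bottle, the tin or the jar stands on the turntable, let go (((horizontal distance between bottle and turntable below 0.047 m and z of bottle in the frame of turntable below 0.034 m and angle between bottle's own z axis and vertical below 0.1 rad and contact force between the fingers and bottle below 0.3 N and linear speed of bottle below 0.03 m/s) or (horizontal distance between tin and turntable below 0.047 m and z of tin in the frame of turntable below 0.034 m and angle between tin's own z axis and vertical below 0.1 rad and contact force between the fingers and tin below 0.3 N and linear speed of tin below 0.03 m/s) or (horizontal distance between jar and turntable below 0.047 m and z of jar in the frame of turntable below 0.034 m and angle between jar's own z axis and vertical below 0.1 rad and contact force between the fingers and jar below 0.3 N and linear speed of jar below 0.03 m/s))), for 0.2 s.
At the end, for the whole second after the job is handed in: The bottle stands in the green tray, the tin in the blue and the jar in the red, each within 15 mm of the tray's centre, upright within 0.1 rad and down on its floor; the brush lies bristles down in the yellow tray within 19 mm of its centre and 0.25 rad of its length; all at rest (horizontal distance between bottle and tray_green below 0.015 m and z of bottle in the frame of tray_green below 0.008 m and angle between each of bottle, tin, jar, brush's own z axis and vertical below 0.1 rad and horizontal distance between tin and tray_blue below 0.015 m and z of tin in the frame of tray_blue below 0.008 m and horizontal distance between jar and tray_red below 0.015 m and z of jar in the frame of tray_red below 0.008 m and horizontal distance between brush and tray_yellow below 0.019 m and z of brush in the frame of tray_yellow below 0.009 m and angle between the x axis of brush and the x axis of tray_yellow, either way round below 0.25 rad and linear speed of each of bottle, tin, jar, brush below 0.02 m/s); the robot touches nothing.
It fails at once if the bottle is tipped over (angle between bottle's own z axis and vertical above 0.6 rad).
It fails at once if the tin is tipped over (angle between tin's own z axis and vertical above 0.6 rad).
It fails at once if the jar is tipped over (angle between jar's own z axis and vertical above 0.6 rad).
It also fails if it takes over 138 s, if anything falls off the work surface, if the arm or the gripper's body presses on something with over 40 N, if the wrist force passes 120 N, or if a joint passes its speed limit or range.

## Working session

There is one attempt and no reset: what is moved stays moved. The work goes in short steps, Python scripts to look and compute and a tool call to move; the robot and the scene stay as the last step left them, time stands still between calls to the robot, and variables do not carry over. Pictures are saved under pics/ and viewed, at most 14 in all, crops included, and the job is handed in when it is done.

Besides the shell and the picture viewer there is one more tool, called as name(argument=value, ...), one argument or row to a line, values as JSON. servo_tool: Moves the arm, as the interface text tells. Its arguments: {"type":"object","properties":{"moves":{"type":"array"},"force":{"type":"number"}},"required":["moves"]}

```bash
ls; mkdir -p pics
cat > h.py <<'E'
import numpy as np, cv2
from workcell import *
from scipy.spatial.transform import Rotation as Ro
def world(p,cam):
    c=calibration(cam); return np.array(c["R"]).T@(np.array(p)-np.array(c["t"]))
def snap(cam,fn=None):
    c=calibration(cam); im,d=camera(cam)
    if fn: cv2.imwrite(fn,im[:,:,::-1])
    return im,d,c
def cloud(d,c,mask=None):
    m=d>0
    if mask is not None: m&=mask
    v,u=np.nonzero(m)
    n=cv2.undistortPoints(np.stack([u,v],1).astype(float)[:,None],np.array(c["camera_matrix"],float),np.array(c["dist"],float))[:,0]
    z=d[v,u]; P=np.c_[n*z[:,None],z]
    return (P-np.array(c["t"]))@np.array(c["R"]), u, v
E
python3 - <<'E'
from h import *
print(get_obs()["time"],grasp_offset if not callable(grasp_offset) else grasp_offset())
o=get_obs();print(o["ee_pos"],o["tcp_rot"],o["opening"])
for cam in ("top","scene"):
    snap(cam,f"pics/{cam}0.png")
    for n in "bottle tin jar brush tray_green tray_blue tray_red tray_yellow turntable".split():
        for r in mark_of(n,cam)[:4]: print(cam,n,round(r["score"],2),world(r["xyz"],cam).round(3))
print(get_obs()["time"])
E
```

```text
pics
0.0 0.0187
[ 0.1930558  -0.51476325  0.23056925] [-1.79923398e+02 -1.67488193e-04  2.05571305e+01] 0.08527315170713853
top bottle 0.7 [ 0.63  -0.314  0.001]
top tin 0.75 [0.677 0.002 0.004]
top jar 0.85 [0.435 0.109 0.006]
top jar 0.7 [ 0.678  0.008 -0.   ]
top brush 0.77 [0.612 0.288 0.023]
top brush 0.49 [ 0.622 -0.318  0.001]
top tray_blue 0.9 [ 0.635 -0.156  0.001]
top tray_blue 0.88 [ 0.62  -0.317 -0.003]
top tray_blue 0.7 [ 0.764 -0.294  0.002]
top tray_red 0.76 [ 0.678  0.008 -0.003]
top tray_yellow 0.93 [ 0.442 -0.109 -0.002]
top turntable 0.98 [0.611 0.288 0.003]
scene bottle 0.73 [0.616 0.288 0.026]
scene bottle 0.71 [ 0.631 -0.323  0.003]
scene tin 0.96 [0.677 0.008 0.002]
scene jar 0.7 [0.437 0.112 0.004]
scene jar 0.34 [0.615 0.284 0.001]
scene brush 0.62 [0.617 0.292 0.028]
scene tray_green 0.56 [0.432 0.114 0.003]
scene tray_blue 0.73 [ 0.64  -0.158  0.006]
scene tray_blue 0.58 [ 0.763 -0.289  0.001]
scene tray_yellow 0.66 [ 0.442 -0.111 -0.002]
scene turntable 0.87 [0.613 0.285 0.002]
1.0
```

View pics/top0.png

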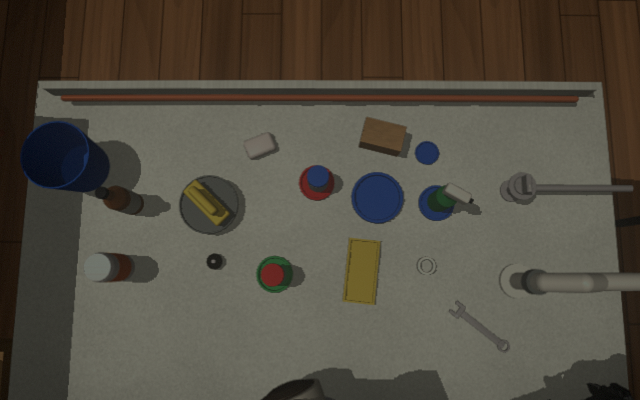

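View pics/scene0.png

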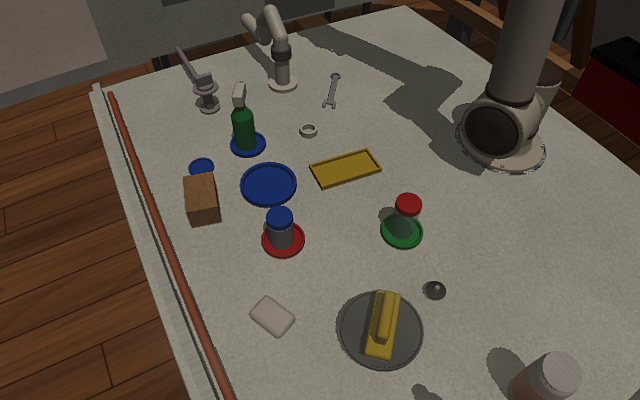

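The top view shows the brush on the turntable (210,204) and the yellow tray (362,271). The jar is in the green tray (275,273), the tin in the red tray (317,182), and the bottle in the middle-sized blue tray (437,203); the other blue discs are larger (377,197) and smaller (427,152). Next I'll measure from depth.

```bash
cat > meas.py <<'E'
from h import *
def circ(P,r=None):
    import scipy.optimize as so
    c,_=cv2.minEnclosingCircle(P[:,:2].astype(np.float32)); return np.r_[c,_]
def rect(P):
    (c,s,a)=cv2.minAreaRect((P[:,:2]*1000).astype(np.float32)); 
    if s[0]<s[1]: s=s[::-1]; a+=90
    return np.round(c,1),np.round(s,1),round(a%180,1)
E
python3 - <<'E'
from meas import *
for cam in ("top","scene"):
    im,d,c=snap(cam); P,u,v=cloud(d,c); col=im[v,u].astype(int); R,G,B=col.T
    def near(x,y,r): return np.hypot(P[:,0]-x,P[:,1]-y)<r
    z=P[:,2]
    def show(n,m,f): print(cam,n,m.sum(),f(P[m]) if m.sum()>5 else None, "z",np.percentile(z[m],[5,50,95]).round(3) if m.sum() else "")
    show("bar",near(.612,.288,.08)&(z>.09)&(z<.12),rect)
    show("brush",near(.612,.288,.1)&(z>.045)&(z<.12)&(R>1.5*B),rect)
    show("ytray",near(.442,-.109,.11)&(z<.03)&(R>1.6*B)&(R>60),rect)
    show("turn",near(.612,.288,.1)&(z>.02)&(z<.045),circ)
    show("tin",near(.677,.005,.06)&(z>.075)&(z<.11),circ)
    show("jar",near(.435,.11,.06)&(z>.095)&(z<.12),circ)
    show("head",near(.625,-.317,.09)&(z>.15)&(z<.19),rect)
    show("headtop",near(.625,-.317,.09)&(z>.170)&(z<.19),rect)
    show("body",near(.625,-.317,.06)&(z>.03)&(z<.1)&(G>1.2*B),circ)
    show("red",near(.677,.008,.065)&(z<.03)&(R>1.7*B)&(R>1.7*G),circ)
    show("green",near(.435,.11,.065)&(z<.03)&(G>1.4*R)&(G>1.2*B),circ)
    show("blue",near(.62,-.317,.065)&(z<.03)&(B>1.7*R),circ)
E
```

```text
top bar 319 (array([616.7, 286.2]), array([88.7, 21.6]), 45.7) z [0.095 0.1   0.104]
top brush 931 (array([616.4, 287. ]), array([129.5,  47.4]), 46.0) z [0.058 0.064 0.103]
top ytray 2045 (array([ 445.2, -114.3]), array([167.5,  85. ]), 173.8) z [0.001 0.005 0.015]
top turn 1787 [0.61582953 0.28806505 0.07864762] z [0.026 0.03  0.035]
top tin 387 [0.68135339 0.00268102 0.02808522] z [0.085 0.088 0.092]
top jar 424 [0.43450636 0.11172727 0.02793347] z [0.1   0.103 0.107]
top head 379 (array([ 622.6, -327.7]), array([70.5, 26.8]), 59.6) z [0.156 0.174 0.178]
top headtop 294 (array([ 622.6, -327.7]), array([70.5, 26.4]), 59.2) z [0.171 0.175 0.178]
top body 158 [ 0.62672174 -0.31611094  0.02776016] z [0.035 0.068 0.097]
top red 443 [0.67871964 0.00562007 0.04735575] z [0.    0.006 0.014]
top green 513 [0.43553153 0.11413136 0.0471073 ] z [0.    0.006 0.014]
top blue 418 [ 0.62482446 -0.31403479  0.04652078] z [-0.     0.005  0.013]
scene bar 624 (array([618.2, 289.4]), array([89.3, 22.5]), 45.9) z [0.096 0.102 0.104]
scene brush 1803 (array([617.3, 289.3]), array([130.4,  48.4]), 45.9) z [0.061 0.065 0.104]
scene ytray 1699 (array([ 439.4, -117.3]), array([176.1, 101.2]), 173.8) z [0.004 0.007 0.016]
scene turn 3528 [0.61670148 0.28971854 0.07865935] z [0.029 0.031 0.036]
scene tin 554 [0.68178451 0.00327211 0.02852541] z [0.079 0.089 0.091]
scene jar 478 [0.43454835 0.11360095 0.02936354] z [0.098 0.105 0.107]
scene head 293 (array([ 623.4, -326.3]), array([73.2, 27.3]), 60.7) z [0.153 0.175 0.179]
scene headtop 185 (array([ 624. , -325.6]), array([69.2, 26.8]), 61.1) z [0.171 0.177 0.179]
scene body 434 [ 0.62948477 -0.31288204  0.02722925] z [0.035 0.066 0.097]
scene red 647 [0.68032545 0.00705301 0.04824892] z [0.003 0.006 0.014]
scene green 654 [0.43227291 0.11574205 0.05221654] z [0.003 0.007 0.014]
scene blue 400 [ 0.62590128 -0.3116686   0.04842743] z [0.003 0.007 0.014]
```

Both cameras agree to about 3 mm, and the sizes match the given ones. Next is a helper that turns a world target into tool-frame moves.

```bash
cat > go.py <<'E'
import sys
from h import *
x,y,z,yaw=map(float,sys.argv[1:5])
o=get_obs(); R0=Ro.from_euler("xyz",o["tcp_rot"],degrees=True)
Rt=Ro.from_euler("xyz",[180,0,yaw],degrees=True)
rv=(R0.inv()*Rt).as_rotvec(degrees=True)
print("t",round(o["time"],2),"pos",np.round(o["ee_pos"],4),"turn",rv.round(2),"shift after turn",Rt.inv().apply(np.array([x,y,z])-o["ee_pos"]).round(4),"open",round(o["opening"],4),"F",np.round(o["grasp_force"],1))
E
python3 go.py .617 .288 .2 45.8
```

```text
t 1.1 pos [ 0.1931 -0.515   0.2313] turn [ -0.     0.   -25.24] shift after turn [ 0.8712 -0.2559  0.0313] open 0.0851 F 0.0
```

servo_tool(
  moves=[
    [[0,0,-8.4],[0,0,0],100],
    [[0,0,-8.4],[0,0,0],100],
    [[0,0,-8.4],[0,0,0],100],
    [[0,0,0],[0.0435,-0.0128,0],100],
    [[0,0,0],[0.0435,-0.0128,0],100],
    [[0,0,0],[0.0435,-0.0128,0],100],
    [[0,0,0],[0.0435,-0.0128,0],100],
    [[0,0,0],[0.0435,-0.0128,0],100],
    [[0,0,0],[0.0435,-0.0128,0],100],
    [[0,0,0],[0.0435,-0.0128,0],100],
    [[0,0,0],[0.0435,-0.0128,0],100],
    [[0,0,0],[0.0435,-0.0128,0],100],
  ],
)

```text
time: 2.3
ee_pos: [0.3842, -0.1524, 0.2316]
tcp_rot: [179.9, -0.0, 45.7]
wrist_force: [1.6, -1.2, 0.3]
opening: 0.0856
grasp_force: 0.0
```

servo_tool(
  moves=[
    [[0,0,0],[0.0435,-0.0128,0],100],
    [[0,0,0],[0.0435,-0.0128,0],100],
    [[0,0,0],[0.0435,-0.0128,0],100],
    [[0,0,0],[0.0435,-0.0128,0],100],
    [[0,0,0],[0.0435,-0.0128,0],100],
    [[0,0,0],[0.0435,-0.0128,0],100],
    [[0,0,0],[0.0435,-0.0128,0],100],
    [[0,0,0],[0.0435,-0.0128,0],100],
    [[0,0,0],[0.0435,-0.0128,0],100],
    [[0,0,0],[0.0435,-0.0128,0],100],
    [[0,0,0],[0.0435,-0.0128,0],100],
    [[0,0,0],[0,0,0],100],
  ],
)

```text
time: 3.5
ee_pos: [0.618, 0.2914, 0.2266]
tcp_rot: [-179.9, 0.2, 46.0]
wrist_force: [0.8, 0.1, -1.1]
opening: 0.0852
grasp_force: 0.0
```

```bash
python3 go.py .617 .288 .071 45.8; python3 -c "
from meas import *
im,d,c=snap('wrist','pics/w1.png');P,u,v=cloud(d,c);m=(P[:,2]>.09)&(P[:,2]<.115)&(np.hypot(P[:,0]-.617,P[:,1]-.288)<.08)
print(m.sum(),rect(P[m]) if m.sum()>9 else 0, P[m,2].max() if m.sum() else 0)"
```

```text
t 3.5 pos [0.618  0.2914 0.2266] turn [-0.13  0.22  0.16] shift after turn [-0.0031  0.0017  0.1556] open 0.0852 F 0.0
2035 (array([616.5, 287.9]), array([88.8, 22. ]), 45.8) 0.1045266581889552
```

servo_tool(
  moves=[
    [[0,0,0],[-0.003,0.001,0.035],100],
    [[0,0,0],[0,0,0.035],100],
    [[0,0,0],[0,0,0.035],80],
    [[0,0,0],[0,0,0.025],60],
    [[0,0,0],[0,0,0.015],60],
    [[0,0,0],[0,0,0.005],60],
    [[0,0,0],[0,0,0],60],
    [[0,0,0],[0,0,0],60],
  ],
)

```text
time: 4.35
ee_pos: [0.616, 0.2842, 0.0832]
tcp_rot: [180.0, -0.1, 45.7]
wrist_force: [-0.7, 0.3, -0.3]
opening: 0.0509
grasp_force: 0.0
```

```bash
python3 go.py .617 .288 .071 45.8
```

```text
t 4.35 pos [0.616  0.2842 0.0832] turn [ 0.05 -0.13 -0.05] shift after turn [ 0.0034 -0.002   0.0122] open 0.0509 F 0.0
```

servo_tool(
  moves=[
    [[0,0,0],[0.001,-0.002,0.007],50],
    [[0,0,0],[0,0,0.004],50],
    [[0,0,0],[0,0,0],50],
    [[0,0,0],[0,0,0],0],
    [[0,0,0],[0,0,0],0],
    [[0,0,0],[0,0,0],0],
    [[0,0,0],[0,0,0],0],
    [[0,0,0],[0,0,0],0],
    [[0,0,0],[0,0,0],0],
  ],
  force=50,
)

```text
time: 5.25
ee_pos: [0.6147, 0.2862, 0.0705]
tcp_rot: [180.0, -0.0, 45.8]
wrist_force: [1.3, -0.5, 1.8]
opening: 0.021
grasp_force: 49.2
```

servo_tool(
  moves=[
    [[0,0,0],[0,0,-0.02],0],
    [[0,0,0],[0,0,-0.04],0],
    [[0,0,0],[0,0,-0.04],0],
    [[0,0,0],[0,0,-0.03],0],
    [[0,0,0],[0,0,0],0],
    [[0,0,8.5],[0,0,0],0],
    [[0,0,8.5],[0,0,0],0],
    [[0,0,8.5],[0,0,0],0],
    [[0,0,8.5],[0,0,0],0],
    [[0,0,8.5],[0,0,0],0],
    [[0,0,8.5],[0,0,0],0],
  ],
)

```text
time: 6.35
ee_pos: [0.6529, 0.148, 0.1989]
tcp_rot: [-173.9, 1.5, 10.2]
wrist_force: [0.3, 0.9, -2.0]
opening: 0.0215
grasp_force: 49.2
```

```bash
python3 go.py .441 -.112 .12 -6.2
```

```text
t 6.35 pos [0.6529 0.148  0.1989] turn [-5.86  2.38 16.33] shift after turn [-0.1825  0.2814  0.0789] open 0.0215 F 49.2
```

servo_tool(
  moves=[
    [[0,0,0],[0,0,0],0],
    [[0,0,0],[0,0,0],0],
  ],
)

```text
time: 6.55
ee_pos: [0.6529, 0.148, 0.1991]
tcp_rot: [-173.9, 1.5, 10.3]
wrist_force: [0.1, 0.4, -1.0]
opening: 0.0215
grasp_force: 49.4
```

```bash
python3 go.py .441 -.112 .12 -6.2; python3 -c "
from workcell import *
o=get_obs();print(o['q'],o['qd'])"
```

```text
t 6.55 pos [0.6529 0.148  0.1991] turn [-5.8   2.35 16.36] shift after turn [-0.1826  0.2814  0.0791] open 0.0215 F 49.4
[ 10.19583984  23.31314917  28.27846639  96.46346716   6.05680137
 179.94440894] [ 2.56271934 -0.34063697  0.29351319  0.12958728  0.01998431 -0.02595429]
```

```bash
cat >> go.py <<'E'
print("shift in present axes",R0.inv().apply(np.array([x,y,z])-o["ee_pos"]).round(4), "turn to yaw",yaw,"gives q6",round(np.rad2deg(np.arctan2(y,x))+180-yaw,1))
E
python3 go.py .441 -.112 .16 -6.2
```

```text
t 6.55 pos [0.6529 0.148  0.1991] turn [-5.8   2.35 16.36] shift after turn [-0.1826  0.2814  0.0391] open 0.0215 F 49.4
shift in present axes [-0.2537  0.2217  0.0225] turn to yaw -6.2 gives q6 171.9
```

servo_tool(
  moves=[
    [[0,0,0],[-0.0254,0.0222,0.002],0],
    [[0,0,0],[-0.0254,0.0222,0.002],0],
    [[0,0,0],[-0.0254,0.0222,0.002],0],
    [[0,0,0],[-0.0254,0.0222,0.002],0],
    [[0,0,0],[-0.0254,0.0222,0.002],0],
    [[0,0,0],[-0.0254,0.0222,0.002],0],
    [[0,0,0],[-0.0254,0.0222,0.002],0],
    [[0,0,0],[-0.0254,0.0222,0.002],0],
    [[0,0,0],[-0.0254,0.0222,0.002],0],
    [[0,0,0],[-0.0254,0.0222,0.002],0],
    [[0,0,0],[0,0,0],0],
    [[0,0,0],[0,0,0],0],
  ],
)

```text
time: 7.75
ee_pos: [0.4414, -0.1111, 0.1631]
tcp_rot: [-173.9, 1.4, 10.4]
wrist_force: [0.6, -0.8, -0.8]
opening: 0.0213
grasp_force: 49.4
```

```bash
python3 go.py .441 -.112 .12 -6.2
```

```text
t 7.75 pos [ 0.4414 -0.1111  0.1631] turn [-5.82  2.24 16.5 ] shift after turn [-0.0003  0.0009  0.0431] open 0.0213 F 49.4
shift in present axes [0.0005 0.0054 0.0428] turn to yaw -6.2 gives q6 171.9
```

servo_tool(
  moves=[
    [[-1.94,0.75,5.5],[0,0,0],0],
    [[-1.94,0.75,5.5],[0,0,0],0],
    [[-1.94,0.75,5.5],[0,0,0],0],
    [[0,0,0],[0,0,0.03],0],
    [[0,0,0],[0,0,0.03],0],
    [[0,0,0],[0,0,0],0],
    [[0,0,0],[0,0,0],0],
  ],
)

```text
time: 8.45
ee_pos: [0.4416, -0.1107, 0.1037]
tcp_rot: [-180.0, 0.0, -6.1]
wrist_force: [0.2, -0.0, -0.4]
opening: 0.0213
grasp_force: 49.4
```

```bash
python3 go.py .441 -.112 .047 -6.2;  python3 -c "
from meas import *
for cam in ('top','scene'):
  im,d,c=snap(cam,'pics/%s2.png'%cam);P,u,v=cloud(d,c);R,G,B=im[v,u].astype(int).T
  o=get_obs()['ee_pos'];m=(P[:,2]>.05)&(P[:,2]<.14)&(np.hypot(P[:,0]-o[0],P[:,1]-o[1])<.1)&(R>1.6*B)&(R>60)
  print(m.sum(),rect(P[m]) if m.sum()>9 else 0)"
```

```text
t 8.45 pos [ 0.4416 -0.1107  0.1037] turn [-0.01  0.05  0.07] shift after turn [-0.0005  0.0013  0.0567] open 0.0213 F 49.4
shift in present axes [-0.0004  0.0013  0.0567] turn to yaw -6.2 gives q6 171.9
3 0
782 (array([ 445.9, -108.4]), array([128.6,  48.8]), 173.0)
```

View pics/scene2.png

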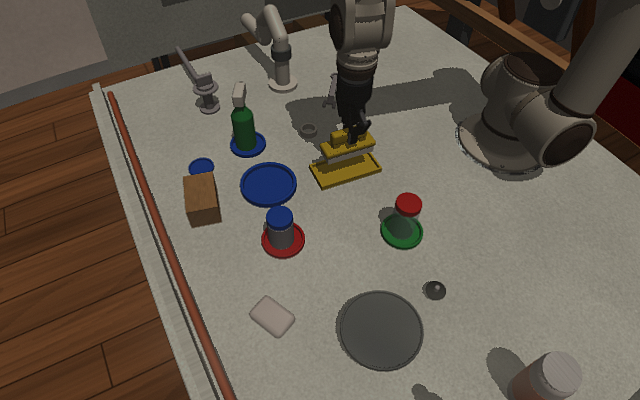

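The brush is held level above the yellow tray at (345,150), aligned with it. Lowering now.

servo_tool(
  moves=[
    [[0,0,0],[-0.001,0.004,0.025],0],
    [[0,0,0],[0,0,0.015],0],
    [[0,0,0],[0,0,0.009],0],
    [[0,0,0],[0,0,0.005],0],
    [[0,0,0],[0,0,0.0025],0],
    [[0,0,0],[0,0,0],0],
    [[0,0,0],[0,0,0],0],
  ],
)

```text
time: 9.25
ee_pos: [0.4403, -0.1157, 0.0474]
tcp_rot: [180.0, -0.0, -6.2]
wrist_force: [-0.2, -0.7, -0.6]
opening: 0.0213
grasp_force: 49.6
```

servo_tool(
  moves=[
    [[0,0,0],[0,0,0.0018],0],
    [[0,0,0],[0,0,0],0],
    [[0,0,0],[0,0,0],60],
    [[0,0,0],[0,0,0],60],
    [[0,0,0],[0,0,0],60],
    [[0,0,0],[0,0,0],60],
    [[0,0,0],[0,0,-0.02],60],
    [[0,0,0],[0,0,-0.04],100],
    [[0,0,0],[0,0,-0.04],100],
    [[0,0,0],[0,0,-0.04],100],
    [[0,0,0],[0,0,-0.03],100],
    [[0,0,0],[0,0,0],100],
  ],
)

```text
time: 10.45
ee_pos: [0.4413, -0.1159, 0.2193]
tcp_rot: [179.9, -0.3, -6.2]
wrist_force: [-0.5, 0.5, -0.2]
opening: 0.0854
grasp_force: 0.0
```

```bash
python3 go.py .4345 .1125 .2 20;  python3 -c "
from meas import *
for cam in ('wrist','scene'):
  im,d,c=snap(cam,'pics/%s3.png'%cam);P,u,v=cloud(d,c);R,G,B=im[v,u].astype(int).T
  near=np.hypot(P[:,0]-.444,P[:,1]+.113)<.1
  for n,a,b in (('bar',.07,.09),('brush',.03,.09),('tray',-.01,.02)):
    m=(P[:,2]>a)&(P[:,2]<b)&near&(R>1.6*B)&(R>60)
    print(cam,n,m.sum(),rect(P[m]) if m.sum()>9 else 0,np.percentile(P[m,2],[2,50,98]).round(3))"
```

```text
t 10.45 pos [ 0.4413 -0.1159  0.2193] turn [  0.14  -0.33 -26.23] shift after turn [ 0.0717 -0.217   0.0193] open 0.0854 F 0.0
shift in present axes [-0.0317 -0.2264  0.0189] turn to yaw 20.0 gives q6 174.5
wrist bar 1812 (array([ 443.3, -117.2]), array([87.9, 21.5]), 173.2) [0.072 0.077 0.078]
wrist brush 4660 (array([ 443.1, -116.9]), array([128.5,  48. ]), 173.7) [0.034 0.039 0.078]
wrist tray 4440 (array([ 441.2, -114.8]), array([169.7,  83.9]), 173.8) [0.004 0.006 0.015]
scene bar 269 (array([ 444.1, -113.1]), array([87.3, 23.1]), 174.2) [0.071 0.077 0.08 ]
scene brush 947 (array([ 444.4, -112. ]), array([129.9,  48.2]), 172.0) [0.033 0.041 0.079]
scene tray 756 (array([ 437.7, -132. ]), array([176.6, 129.5]), 173.5) [0.002 0.007 0.017]
```

servo_tool(
  moves=[
    [[0,0,-8.3],[0,0,0],100],
    [[0,0,-8.3],[0,0,0],100],
    [[0,0,-8.3],[0,0,0],100],
    [[0,0,-8.3],[0,0,0],100],
    [[0,0,-8.3],[0,0,0],100],
    [[0,0,-8.3],[0,0,0],100],
    [[0,0,-8.3],[0,0,0],100],
    [[0,0,-8.1],[0,0,0],100],
    [[0,0,0],[0,0,0],100],
  ],
)

```text
time: 11.45
ee_pos: [0.4394, -0.1154, 0.2135]
tcp_rot: [-179.9, 0.0, 60.1]
wrist_force: [0.6, -0.3, -0.0]
opening: 0.0853
grasp_force: 0.0
```

```bash
python3 go.py .4345 .1125 .2 60
```

```text
t 11.45 pos [ 0.4394 -0.1154  0.2135] turn [-0.13  0.05  0.09] shift after turn [ 0.1949 -0.1183  0.0135] open 0.0853 F 0.0
shift in present axes [ 0.1951 -0.1179  0.0136] turn to yaw 60.0 gives q6 134.5
```

servo_tool(
  moves=[
    [[0,0,0],[0.0325,-0.0197,0],100],
    [[0,0,0],[0.0325,-0.0197,0],100],
    [[0,0,0],[0.0325,-0.0197,0],100],
    [[0,0,0],[0.0325,-0.0197,0],100],
    [[0,0,0],[0.0325,-0.0197,0],100],
    [[0,0,0],[0.0325,-0.0197,0],100],
    [[0,0,0],[0,0,0],100],
    [[0,0,0],[0,0,0],100],
  ],
)

```text
time: 12.25
ee_pos: [0.4348, 0.1129, 0.2141]
tcp_rot: [-179.9, 0.1, 59.9]
wrist_force: [-0.9, -1.1, -0.4]
opening: 0.0854
grasp_force: 0.0
```

```bash
python3 go.py .4345 .1125 .055 60
cat > cyl.py <<'E'
import sys
from meas import *
x,y,a,b=map(float,sys.argv[1:5])
im,d,c=snap('wrist');P,u,v=cloud(d,c);m=(P[:,2]>a)&(P[:,2]<b)&(np.hypot(P[:,0]-x,P[:,1]-y)<.06)
Q=P[m]; print(m.sum(),circ(Q).round(4),Q[:,:2].mean(0).round(4),np.percentile(Q[:,2],[5,50,95]).round(4))
E
python3 cyl.py .4345 .1125 .095 .115
```

```text
t 12.25 pos [0.4348 0.1129 0.2141] turn [-0.06  0.08 -0.09] shift after turn [-0.0005 -0.      0.1591] open 0.0854 F 0.0
shift in present axes [-3.000e-04  1.000e-04  1.591e-01] turn to yaw 60.0 gives q6 134.5
2896 [0.4336 0.1094 0.028 ] [0.4343 0.1108] [0.1028 0.1042 0.1052]
```

servo_tool(
  moves=[
    [[0,0,0],[-0.0015,0,0.035],100],
    [[0,0,0],[0,0,0.04],100],
    [[0,0,0],[0,0,0.035],100],
    [[0,0,0],[0,0,0.025],100],
    [[0,0,0],[0,0,0.018],100],
    [[0,0,0],[0,0,0.005],100],
    [[0,0,0],[0,0,0],100],
    [[0,0,0],[0,0,0],100],
  ],
)

```text
time: 13.1
ee_pos: [0.435, 0.1107, 0.058]
tcp_rot: [180.0, -0.0, 59.9]
wrist_force: [0.6, -0.4, 0.3]
opening: 0.0855
grasp_force: 0.0
```

servo_tool(
  moves=[
    [[0,0,0],[0,0,0],60],
    [[0,0,0],[0,0,0],50],
    [[0,0,0],[0,0,0],30],
    [[0,0,0],[0,0,0],0],
    [[0,0,0],[0,0,0],0],
    [[0,0,0],[0,0,0],0],
  ],
  force=40,
)

```text
time: 13.7
ee_pos: [0.435, 0.1112, 0.058]
tcp_rot: [179.9, -0.0, 60.0]
wrist_force: [-0.4, -1.4, 5.2]
opening: 0.0546
grasp_force: 42.4
```

```bash
python3 go.py .6165 .289 .2 60
```

```text
t 13.7 pos [0.435  0.1112 0.058 ] turn [ 0.07 -0.04 -0.03] shift after turn [ 0.2448  0.0683 -0.142 ] open 0.0546 F 42.4
shift in present axes [ 0.2449  0.0683 -0.1417] turn to yaw 60.0 gives q6 145.1
```

servo_tool(
  moves=[
    [[0,0,0],[0,0,-0.015],0],
    [[0,0,0],[0,0,-0.035],0],
    [[0,0,0],[0,0,-0.04],0],
    [[0,0,0],[0.0272,0.0076,0],0],
    [[0,0,0],[0.0272,0.0076,0],0],
    [[0,0,0],[0.0272,0.0076,0],0],
    [[0,0,0],[0.0272,0.0076,0],0],
    [[0,0,0],[0.0272,0.0076,0],0],
    [[0,0,0],[0.0272,0.0076,0],0],
    [[0,0,0],[0.0272,0.0076,0],0],
    [[0,0,0],[0.0272,0.0076,0],0],
    [[0,0,0],[0.0272,0.0076,0],0],
  ],
)

```text
time: 14.9
ee_pos: [0.6168, 0.2897, 0.1475]
tcp_rot: [-180.0, 0.0, 60.0]
wrist_force: [1.0, 0.1, -1.6]
opening: 0.0547
grasp_force: 43.1
```

servo_tool(
  moves=[
    [[0,0,0],[0,0,0],0],
    [[0,0,0],[0,0,0],0],
  ],
)

```text
time: 15.1
ee_pos: [0.6161, 0.2891, 0.1466]
tcp_rot: [-180.0, 0.1, 60.0]
wrist_force: [-0.3, -0.2, -2.5]
opening: 0.0547
grasp_force: 43.2
```

```bash
python3 go.py .6165 .289 .0845 60
```

```text
t 15.1 pos [0.6161 0.2891 0.1466] turn [-0.05  0.07 -0.  ] shift after turn [0.0001 0.0004 0.0621] open 0.0547 F 43.2
shift in present axes [0.0002 0.0005 0.0621] turn to yaw 60.0 gives q6 145.1
```

servo_tool(
  moves=[
    [[0,0,0],[0,0,0.03],0],
    [[0,0,0],[0,0,0.018],0],
    [[0,0,0],[0,0,0.008],0],
    [[0,0,0],[0,0,0.004],0],
    [[0,0,0],[0,0,0.001],0],
    [[0,0,0],[0,0,0],0],
    [[0,0,0],[0,0,0],0],
  ],
)

```text
time: 15.8
ee_pos: [0.6166, 0.289, 0.0871]
tcp_rot: [180.0, -0.1, 60.0]
wrist_force: [-0.2, 0.6, -1.8]
opening: 0.0548
grasp_force: 43.2
```

servo_tool(
  moves=[
    [[0,0,0],[0,0,0.0015],0],
    [[0,0,0],[0,0,0.001],0],
    [[0,0,0],[0,0,0],0],
    [[0,0,0],[0,0,0],0],
  ],
)

```text
time: 16.2
ee_pos: [0.6164, 0.2889, 0.0841]
tcp_rot: [180.0, -0.0, 60.0]
wrist_force: [-1.3, -1.2, 4.3]
opening: 0.0551
grasp_force: 43.6
```

Contact. Release and lift.

servo_tool(
  moves=[
    [[0,0,0],[0,0,0],75],
    [[0,0,0],[0,0,0],85],
    [[0,0,0],[0,0,0],100],
    [[0,0,0],[0,0,0],100],
    [[0,0,0],[0,0,-0.015],100],
    [[0,0,0],[0,0,-0.04],100],
    [[0,0,0],[0,0,-0.04],100],
    [[0,0,0],[0,0,-0.04],100],
    [[0,0,0],[0,0,-0.02],100],
    [[0,0,0],[0,0,0],100],
    [[0,0,0],[0,0,0],100],
  ],
)

```text
time: 17.3
ee_pos: [0.6164, 0.2889, 0.2391]
tcp_rot: [180.0, -0.0, 60.0]
wrist_force: [0.4, 0.2, -1.1]
opening: 0.0855
grasp_force: 0.0
```

```bash
python3 cyl.py .6165 .289 .12 .14; python3 go.py .625 -.314 .24 60
```

```text
2932 [0.615  0.2874 0.0279] [0.6157 0.2886] [0.1288 0.1302 0.1313]
t 17.35 pos [0.6161 0.2887 0.2378] turn [-0.03  0.05 -0.03] shift after turn [-0.5175  0.3091 -0.0022] open 0.0852 F 0.0
shift in present axes [-0.5174  0.3094 -0.0019] turn to yaw 60.0 gives q6 93.3
```

servo_tool(
  moves=[
    [[0,0,0],[-0.037,0.0221,0],100],
    [[0,0,0],[-0.037,0.0221,0],100],
    [[0,0,0],[-0.037,0.0221,0],100],
    [[0,0,0],[-0.037,0.0221,0],100],
    [[0,0,0],[-0.037,0.0221,0],100],
    [[0,0,0],[-0.037,0.0221,0],100],
    [[0,0,0],[-0.037,0.0221,0],100],
    [[0,0,0],[-0.037,0.0221,0],100],
    [[0,0,0],[-0.037,0.0221,0],100],
    [[0,0,0],[-0.037,0.0221,0],100],
    [[0,0,0],[-0.037,0.0221,0],100],
    [[0,0,0],[-0.037,0.0221,0],100],
  ],
)

```text
time: 18.55
ee_pos: [0.6228, -0.2299, 0.237]
tcp_rot: [-179.9, 0.0, 60.0]
wrist_force: [0.8, 0.6, -0.2]
opening: 0.0854
grasp_force: 0.0
```

servo_tool(
  moves=[
    [[0,0,0],[-0.037,0.0221,-0.01],100],
    [[0,0,0],[-0.037,0.0221,-0.01],100],
    [[0,0,0],[0,0,0],100],
    [[0,0,0],[0,0,0],100],
  ],
)

```text
time: 18.95
ee_pos: [0.6243, -0.3155, 0.2565]
tcp_rot: [-179.8, 0.0, 59.9]
wrist_force: [0.8, 0.9, -0.6]
opening: 0.0854
grasp_force: 0.0
```

```bash
python3 go.py .625 -.314 .14 60; python3 -c "
from meas import *
im,d,c=snap('wrist','pics/w4.png');P,u,v=cloud(d,c)
n=np.hypot(P[:,0]-.625,P[:,1]+.317)<.08
for a,b in ((.168,.185),(.14,.185),(.03,.106)):
  m=n&(P[:,2]>a)&(P[:,2]<b); print(m.sum(),rect(P[m]) if m.sum()>9 else 0,circ(P[m]) if m.sum()>9 else 0, np.percentile(P[m,2],[2,50,98]).round(3))
"
```

```text
t 18.95 pos [ 0.6243 -0.3155  0.2565] turn [-0.17  0.01 -0.14] shift after turn [ 0.0016 -0.0002  0.1165] open 0.0854 F 0.0
shift in present axes [0.0016 0.0002 0.1165] turn to yaw 60.0 gives q6 93.3
2305 (array([ 621.9, -330. ]), array([70.8, 26.1]), 60.6) [ 0.62184846 -0.32970607  0.03580838] [0.17  0.176 0.177]
2466 (array([ 621.9, -330. ]), array([70.8, 26.1]), 60.6) [ 0.62185061 -0.32967913  0.0358336 ] [0.156 0.176 0.177]
473 (array([ 630.9, -313.7]), array([54.3, 41.9]), 150.5) [ 0.62784171 -0.31894267  0.02774244] [0.033 0.087 0.106]
```

View pics/w4.png

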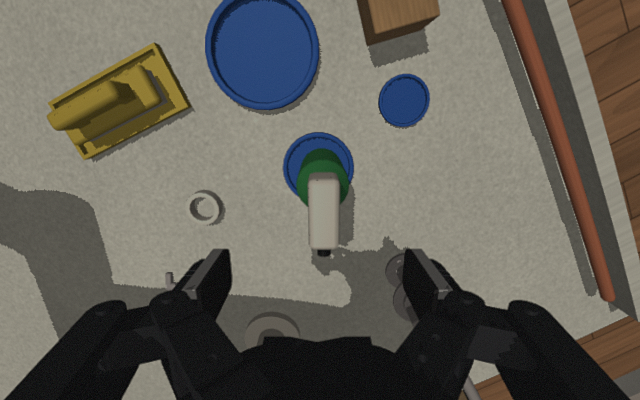

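The white head is at (323,212), nozzle toward the gripper, along tool x; a tap shows beside the right finger at (395,275). I'll check its height.

```bash
python3 -c "
from meas import *
for cam in ('top','scene'):
  c=calibration(cam); im=cv2.imread('pics/%s0.png'%cam)
  im,d=camera(cam);P,u,v=cloud(d,c)
  L=(P-[.6265,-.3215,0]); X=L[:,0]*.5+L[:,1]*.866; Y=L[:,0]*.866-L[:,1]*.5
  m=(abs(X)<.05)&(abs(Y)>.022)&(abs(Y)<.09)&(P[:,2]>.04)&(P[:,2]<.2)
  print(cam,m.sum())
  n=(P[:,1]<-.37)&(P[:,1]>-.62)&(P[:,0]>.3)&(P[:,2]>.04)&(P[:,0]<.8)
  for y0 in np.arange(-.62,-.37,.03):
    k=n&(P[:,1]>=y0)&(P[:,1]<y0+.03)
    if k.sum()>5: print(y0.round(2),k.sum(),np.percentile(P[k,0],[2,98]).round(2),P[k,2].max().round(3))
"
```

```text
top 111
-0.62 140 [0.4  0.44] 0.231
-0.59 328 [0.4  0.44] 0.234
-0.56 381 [0.4  0.44] 0.223
-0.53 297 [0.39 0.44] 0.197
scene 108
-0.62 69 [0.41 0.67] 0.222
-0.59 109 [0.4  0.44] 0.234
-0.56 235 [0.4  0.68] 0.229
-0.53 862 [0.4  0.69] 0.201
-0.5 437 [0.4  0.68] 0.173
```

The tap is at y < -0.47, so it is clear. Descending on the head.

servo_tool(
  moves=[
    [[0,0,0],[-0.004,0.005,0.03],100],
    [[0,0,0],[0,0,0.035],100],
    [[0,0,0],[0,0,0.03],90],
    [[0,0,0],[0,0,0.018],70],
    [[0,0,0],[0,0,0.005],70],
    [[0,0,0],[0,0,0],60],
    [[0,0,0],[0,0,0],50],
  ],
)

```text
time: 19.8
ee_pos: [0.6276, -0.3201, 0.1421]
tcp_rot: [179.9, 0.0, 60.0]
wrist_force: [-0.3, -0.7, -0.1]
opening: 0.043
grasp_force: 0.0
```

servo_tool(
  moves=[
    [[0,0,0],[0,0,0],40],
    [[0,0,0],[0,0,0],35],
    [[0,0,0],[0,0,0],20],
    [[0,0,0],[0,0,0],0],
    [[0,0,0],[0,0,0],0],
    [[0,0,0],[0,0,0],0],
  ],
  force=40,
)

```text
time: 20.4
ee_pos: [0.6275, -0.3207, 0.1415]
tcp_rot: [179.9, 0.0, 60.0]
wrist_force: [0.2, 0.6, 6.3]
opening: 0.0255
grasp_force: 40.6
```

```bash
python3 go.py .4335 .114 .22 60
```

```text
t 20.4 pos [ 0.6275 -0.3207  0.1415] turn [ 0.1   0.   -0.04] shift after turn [ 0.2795 -0.3854 -0.0785] open 0.0255 F 40.6
shift in present axes [ 0.2792 -0.3854 -0.0791] turn to yaw 60.0 gives q6 134.7
```

servo_tool(
  moves=[
    [[0,0,0],[0,0,-0.015],0],
    [[0,0,0],[0,0,-0.03],0],
    [[0,0,0],[0,0,-0.035],0],
    [[0,0,0],[0,0,-0.015],0],
    [[0,0,0],[0.0231,-0.032,0],0],
    [[0,0,0],[0.0231,-0.032,0],0],
    [[0,0,0],[0.0231,-0.032,0],0],
    [[0,0,0],[0.0231,-0.032,0],0],
    [[0,0,0],[0.0231,-0.032,0],0],
    [[0,0,0],[0.0231,-0.032,0],0],
    [[0,0,0],[0.0231,-0.032,0],0],
    [[0,0,0],[0.0231,-0.032,0],0],
  ],
)

```text
time: 21.6
ee_pos: [0.497, -0.0311, 0.2353]
tcp_rot: [-180.0, 0.0, 60.0]
wrist_force: [1.2, 0.4, 0.1]
opening: 0.0257
grasp_force: 40.1
```

servo_tool(
  moves=[
    [[0,0,0],[0.0231,-0.032,0],0],
    [[0,0,0],[0.0231,-0.032,0],0],
    [[0,0,0],[0.0231,-0.032,0],0],
    [[0,0,0],[0.0231,-0.032,0],0],
    [[0,0,0],[0,0,0.02],0],
    [[0,0,0],[0,0,0.02],0],
    [[0,0,0],[0,0,0],0],
    [[0,0,0],[0,0,0],0],
  ],
)

```text
time: 22.4
ee_pos: [0.4332, 0.1115, 0.1957]
tcp_rot: [-180.0, 0.0, 60.0]
wrist_force: [-0.1, 0.5, -0.9]
opening: 0.0256
grasp_force: 40.2
```

```bash
python3 go.py .4335 .1125 .142 60; python3 -c "
from meas import *
for cam in ('scene','top'):
  im,d,c=snap(cam,'pics/%s5.png'%cam);P,u,v=cloud(d,c);R,G,B=im[v,u].astype(int).T
  n=np.hypot(P[:,0]-.434,P[:,1]-.113)<.07
  for a,b in ((-.01,.02),(.05,.16)):
    m=n&(P[:,2]>a)&(P[:,2]<b)&(G>1.4*R)&(G>1.2*B); print(cam,m.sum(),circ(P[m]) if m.sum()>9 else 0,np.percentile(P[m,2],[2,50,98]) if m.sum()>9 else 0)
"
```

```text
t 22.4 pos [0.4332 0.1115 0.1957] turn [-0.03  0.04 -0.05] shift after turn [ 0.001  -0.0002  0.0537] open 0.0256 F 40.2
shift in present axes [ 0.001  -0.0002  0.0537] turn to yaw 60.0 gives q6 134.5
scene 965 [0.43264228 0.11423682 0.05217348] [0.00178934 0.00543065 0.0140317 ]
scene 844 [0.43698615 0.11700062 0.02737301] [0.06296134 0.11547854 0.15864656]
top 240 [0.43535042 0.09463294 0.04147552] [-0.00083262  0.00580938  0.01498862]
top 8 0 0
```

View pics/scene5.png

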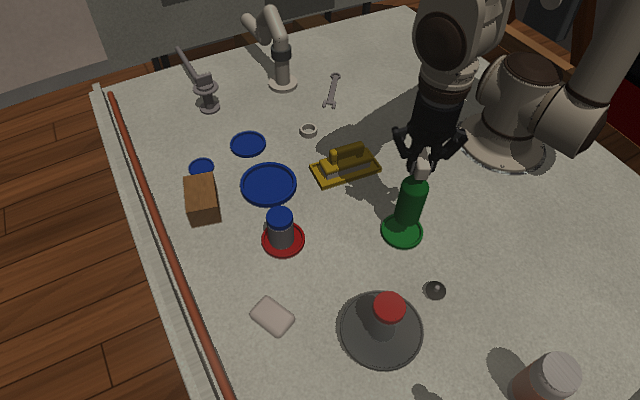

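The bottle hangs upright over the green tray (405,230), the jar stands on the turntable, and the brush lies in the yellow tray. Lowering.

servo_tool(
  moves=[
    [[0,0,0],[0,0,0.025],0],
    [[0,0,0],[0,0,0.015],0],
    [[0,0,0],[0,0,0.007],0],
    [[0,0,0],[0,0,0.004],0],
    [[0,0,0],[0,0,0.002],0],
    [[0,0,0],[0,0,0.001],0],
    [[0,0,0],[0,0,0],0],
    [[0,0,0],[0,0,0],0],
  ],
)

```text
time: 23.3
ee_pos: [0.4336, 0.1118, 0.1419]
tcp_rot: [180.0, -0.0, 60.0]
wrist_force: [0.0, 1.1, -0.8]
opening: 0.0256
grasp_force: 40.2
```

servo_tool(
  moves=[
    [[0,0,0],[0,0,0.001],0],
    [[0,0,0],[0,0,0],0],
    [[0,0,0],[0,0,0],40],
    [[0,0,0],[0,0,0],50],
    [[0,0,0],[0,0,0],70],
    [[0,0,0],[0,0,0],90],
    [[0,0,0],[0,0,-0.015],100],
    [[0,0,0],[0,0,-0.04],100],
    [[0,0,0],[0,0,-0.035],100],
    [[0,0,0],[0,0,-0.015],100],
    [[0,0,0],[0,0,0],100],
    [[0,0,0],[0,0,0],100],
  ],
)

```text
time: 24.5
ee_pos: [0.4335, 0.1117, 0.2454]
tcp_rot: [180.0, 0.0, 60.0]
wrist_force: [1.0, -0.2, -0.1]
opening: 0.0855
grasp_force: 0.0
```

```bash
python3 go.py .6815 .003 .2 60; python3 -c "
from meas import *
im,d,c=snap('wrist');P,u,v=cloud(d,c)
R,G,B=im[v,u].astype(int).T;g=(G>1.4*R)&(G>1.2*B)
n=np.hypot(P[:,0]-.434,P[:,1]-.113)<.07
for a,b,q in ((.168,.185,1),(.03,.106,0),(-.01,.02,0)):
  m=n&(P[:,2]>a)&(P[:,2]<b)
  if not q:m&=g
  print(m.sum(),rect(P[m]) if m.sum()>9 else 0,circ(P[m]) if m.sum()>9 else 0, np.percentile(P[m,2],[2,50,98]).round(3))
"
```

```text
t 24.5 pos [0.4335 0.1117 0.2454] turn [ 0.01  0.   -0.03] shift after turn [0.0298 0.2691 0.0454] open 0.0855 F 0.0
shift in present axes [0.03   0.2691 0.0455] turn to yaw 60.0 gives q6 120.3
2551 (array([428.4, 102.8]), array([70.2, 26. ]), 60.4) [0.4286969  0.10288781 0.03566534] [0.169 0.176 0.177]
479 (array([439.9, 122.9]), array([55., 33.]), 148.8) [0.43461096 0.11415475 0.02760963] [0.034 0.086 0.106]
1746 (array([439.5, 120.9]), array([93.9, 76. ]), 148.4) [0.43531266 0.11361045 0.04731367] [0.003 0.005 0.014]
```

Bottle centred in the green tray. Next the tin.

servo_tool(
  moves=[
    [[0,0,0],[0.0043,0.0384,0],100],
    [[0,0,0],[0.0043,0.0384,0],100],
    [[0,0,0],[0.0043,0.0384,0],100],
    [[0,0,0],[0.0043,0.0384,0],100],
    [[0,0,0],[0.0043,0.0384,0],100],
    [[0,0,0],[0.0043,0.0384,0],100],
    [[0,0,0],[0.0043,0.0384,0],100],
    [[0,0,0],[0,0,0.035],100],
    [[0,0,0],[0,0,0],100],
    [[0,0,0],[0,0,0],100],
  ],
)

```text
time: 25.55
ee_pos: [0.6797, 0.0034, 0.2089]
tcp_rot: [-179.8, 0.1, 60.0]
wrist_force: [-0.4, -0.7, 1.7]
opening: 0.0855
grasp_force: 0.0
```

```bash
python3 cyl.py .681 .003 .08 .1;python3 go.py .6805 .002 .046 60
```

```text
2712 [0.6805 0.0007 0.028 ] [0.6812 0.0017] [0.0878 0.0892 0.0903]
t 25.6 pos [0.6801 0.0035 0.2111] turn [-0.06  0.03 -0.02] shift after turn [-0.0011  0.0011  0.1651] open 0.0856 F 0.0
shift in present axes [-0.001   0.0013  0.1651] turn to yaw 60.0 gives q6 120.2
```

servo_tool(
  moves=[
    [[0,0,0],[-0.001,0.001,0.04],100],
    [[0,0,0],[0,0,0.04],100],
    [[0,0,0],[0,0,0.035],100],
    [[0,0,0],[0,0,0.025],100],
    [[0,0,0],[0,0,0.015],100],
    [[0,0,0],[0,0,0.005],100],
    [[0,0,0],[0,0,0],100],
    [[0,0,0],[0,0,0],100],
  ],
)

```text
time: 26.4
ee_pos: [0.6824, 0.002, 0.0526]
tcp_rot: [179.9, -0.1, 60.0]
wrist_force: [1.2, 0.1, -0.2]
opening: 0.0851
grasp_force: 0.0
```

servo_tool(
  moves=[
    [[0,0,0],[0,0,0],60],
    [[0,0,0],[0,0,0],50],
    [[0,0,0],[0,0,0],30],
    [[0,0,0],[0,0,0],0],
    [[0,0,0],[0,0,0],0],
    [[0,0,0],[0,0,0],0],
  ],
  force=40,
)

```text
time: 27.0
ee_pos: [0.682, 0.0019, 0.0516]
tcp_rot: [179.9, -0.0, 60.0]
wrist_force: [-1.8, 0.3, 6.6]
opening: 0.0547
grasp_force: 42.3
```

```bash
python3 go.py .6255 -.3135 .14 60
```

```text
t 27.0 pos [0.682  0.0019 0.0516] turn [ 0.07 -0.03 -0.03] shift after turn [-0.3014  0.1088 -0.0884] open 0.0547 F 42.3
shift in present axes [-0.3013  0.109  -0.0885] turn to yaw 60.0 gives q6 93.4
```

servo_tool(
  moves=[
    [[0,0,0],[0,0,-0.015],0],
    [[0,0,0],[0,0,-0.035],0],
    [[0,0,0],[0,0,-0.035],0],
    [[0,0,0],[0,0,-0.025],0],
    [[0,0,0],[-0.0377,0.0136,0],0],
    [[0,0,0],[-0.0377,0.0136,0],0],
    [[0,0,0],[-0.0377,0.0136,0],0],
    [[0,0,0],[-0.0377,0.0136,0],0],
    [[0,0,0],[-0.0377,0.0136,0],0],
    [[0,0,0],[-0.0377,0.0136,0],0],
    [[0,0,0],[-0.0377,0.0136,0],0],
    [[0,0,0],[-0.0377,0.0136,0],0],
  ],
)

```text
time: 28.2
ee_pos: [0.6242, -0.3153, 0.1613]
tcp_rot: [180.0, 0.0, 60.0]
wrist_force: [0.8, 0.6, -1.0]
opening: 0.055
grasp_force: 42.9
```

servo_tool(
  moves=[
    [[0,0,0],[0,0,0.025],0],
    [[0,0,0],[0,0,0.025],0],
    [[0,0,0],[0,0,0],0],
    [[0,0,0],[0,0,0],0],
  ],
)

```text
time: 28.6
ee_pos: [0.6246, -0.3135, 0.1111]
tcp_rot: [-180.0, 0.0, 60.0]
wrist_force: [-0.5, -0.7, -1.2]
opening: 0.0547
grasp_force: 43.1
```

```bash
python3 go.py .6255 -.3135 .052 60; python3 -c "
from meas import *
for cam in ('scene','top'):
  im,d,c=snap(cam,'pics/%s6.png'%cam);P,u,v=cloud(d,c);R,G,B=im[v,u].astype(int).T
  m=(np.hypot(P[:,0]-.6255,P[:,1]+.3135)<.065)&(P[:,2]<.02)&(B>1.7*R);print(cam,m.sum(),circ(P[m]) if m.sum()>9 else 0)
"
```

```text
t 28.6 pos [ 0.6246 -0.3135  0.1111] turn [-0.05  0.01 -0.03] shift after turn [0.0005 0.0008 0.0591] open 0.0547 F 43.1
shift in present axes [0.0005 0.0008 0.0591] turn to yaw 60.0 gives q6 93.4
scene 716 [ 0.62662673 -0.31328821  0.04924324]
top 443 [ 0.62473023 -0.3141647   0.04640839]
```

View pics/scene6.png

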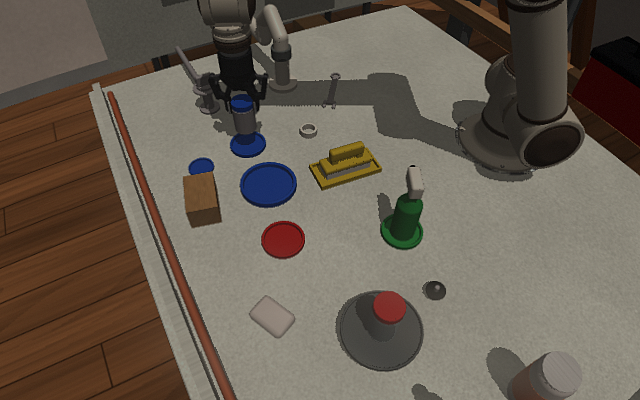

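The tin hangs over the middle-sized blue tray (247,145), and the bottle stands in the green tray (402,225). Lowering.

servo_tool(
  moves=[
    [[0,0,0],[0,0,0.025],0],
    [[0,0,0],[0,0,0.018],0],
    [[0,0,0],[0,0,0.008],0],
    [[0,0,0],[0,0,0.004],0],
    [[0,0,0],[0,0,0.002],0],
    [[0,0,0],[0,0,0.001],0],
    [[0,0,0],[0,0,0],0],
    [[0,0,0],[0,0,0],0],
  ],
)

```text
time: 29.5
ee_pos: [0.625, -0.3138, 0.0531]
tcp_rot: [180.0, 0.0, 60.0]
wrist_force: [-1.2, -0.6, -0.4]
opening: 0.0545
grasp_force: 43.1
```

servo_tool(
  moves=[
    [[0,0,0],[0,0,0.0015],0],
    [[0,0,0],[0,0,0],0],
    [[0,0,0],[0,0,0],75],
    [[0,0,0],[0,0,0],85],
    [[0,0,0],[0,0,0],100],
    [[0,0,0],[0,0,0],100],
    [[0,0,0],[0,0,-0.015],100],
    [[0,0,0],[0,0,-0.04],100],
    [[0,0,0],[0,0,-0.04],100],
    [[0,0,0],[0,0,-0.04],100],
    [[0,0,0],[0,0,-0.03],100],
    [[0,0,0],[0,0,0],100],
  ],
)

```text
time: 30.7
ee_pos: [0.6259, -0.3142, 0.2229]
tcp_rot: [179.5, -0.0, 60.0]
wrist_force: [-0.2, -0.0, -0.8]
opening: 0.0853
grasp_force: 0.0
```

```bash
python3 cyl.py .6255 -.3135 .08 .1; python3 cyl.py .6255 -.3135 .006 .02;python3 go.py .6158 .2885 .23 60
```

```text
2476 [ 0.6234 -0.3154  0.028 ] [ 0.624  -0.3143] [0.0877 0.0891 0.0903]
939 [ 0.6242 -0.3166  0.048 ] [ 0.6327 -0.3026] [0.0084 0.0118 0.0134]
t 30.8 pos [ 0.6251 -0.3139  0.2175] turn [ 0.12  0.01 -0.04] shift after turn [ 0.517  -0.3093 -0.0125] open 0.0854 F 0.0
shift in present axes [ 0.5168 -0.3096 -0.0133] turn to yaw 60.0 gives q6 145.1
```

servo_tool(
  moves=[
    [[0,0,0],[0.0369,-0.0221,-0.005],100],
    [[0,0,0],[0.0369,-0.0221,-0.005],100],
    [[0,0,0],[0.0369,-0.0221,0],100],
    [[0,0,0],[0.0369,-0.0221,0],100],
    [[0,0,0],[0.0369,-0.0221,0],100],
    [[0,0,0],[0.0369,-0.0221,0],100],
    [[0,0,0],[0.0369,-0.0221,0],100],
    [[0,0,0],[0.0369,-0.0221,0],100],
    [[0,0,0],[0.0369,-0.0221,0],100],
    [[0,0,0],[0.0369,-0.0221,0],100],
    [[0,0,0],[0.0369,-0.0221,0],100],
    [[0,0,0],[0.0369,-0.0221,0],100],
  ],
)

```text
time: 32.0
ee_pos: [0.616, 0.204, 0.2247]
tcp_rot: [-179.9, 0.1, 60.0]
wrist_force: [0.5, -0.4, -0.2]
opening: 0.0853
grasp_force: 0.0
```

servo_tool(
  moves=[
    [[0,0,0],[0.0369,-0.0221,0],100],
    [[0,0,0],[0.0369,-0.0221,0],100],
    [[0,0,0],[0,0,0],100],
    [[0,0,0],[0,0,0],100],
  ],
)

```text
time: 32.4
ee_pos: [0.6148, 0.2891, 0.2242]
tcp_rot: [-179.9, 0.1, 60.1]
wrist_force: [0.2, -0.6, 0.5]
opening: 0.0854
grasp_force: 0.0
```

```bash
python3 go.py .6160 .2885 .084 60
```

```text
t 32.4 pos [0.6148 0.2891 0.2242] turn [-0.09  0.14  0.08] shift after turn [0.     0.0013 0.1402] open 0.0854 F 0.0
shift in present axes [0.0004 0.0015 0.1402] turn to yaw 60.0 gives q6 145.1
```

servo_tool(
  moves=[
    [[0,0,0],[0,0.001,0.035],100],
    [[0,0,0],[0,0,0.035],100],
    [[0,0,0],[0,0,0.03],100],
    [[0,0,0],[0,0,0.025],100],
    [[0,0,0],[0,0,0.01],100],
    [[0,0,0],[0,0,0.003],100],
    [[0,0,0],[0,0,0],100],
    [[0,0,0],[0,0,0],100],
  ],
)

```text
time: 33.2
ee_pos: [0.6171, 0.2879, 0.0896]
tcp_rot: [179.9, -0.1, 59.9]
wrist_force: [-0.4, -0.4, 0.4]
opening: 0.0851
grasp_force: 0.0
```

servo_tool(
  moves=[
    [[0,0,0],[0,0,0],60],
    [[0,0,0],[0,0,0],50],
    [[0,0,0],[0,0,0],30],
    [[0,0,0],[0,0,0],0],
    [[0,0,0],[0,0,0],0],
    [[0,0,0],[0,0,0],0],
  ],
  force=40,
)

```text
time: 33.8
ee_pos: [0.6167, 0.2882, 0.0889]
tcp_rot: [180.0, -0.1, 60.0]
wrist_force: [-1.0, 0.0, 4.6]
opening: 0.0549
grasp_force: 42.4
```

```bash
python3 go.py .6793 .0060 .16 60
```

```text
t 33.8 pos [0.6167 0.2882 0.0889] turn [ 0.04 -0.06 -0.02] shift after turn [-0.213   0.1953 -0.0711] open 0.0549 F 42.4
shift in present axes [-0.2129  0.1954 -0.0711] turn to yaw 60.0 gives q6 120.5
```

servo_tool(
  moves=[
    [[0,0,0],[0,0,-0.015],0],
    [[0,0,0],[0,0,-0.03],0],
    [[0,0,0],[0,0,-0.025],0],
    [[0,0,0],[-0.0266,0.0244,0],0],
    [[0,0,0],[-0.0266,0.0244,0],0],
    [[0,0,0],[-0.0266,0.0244,0],0],
    [[0,0,0],[-0.0266,0.0244,0],0],
    [[0,0,0],[-0.0266,0.0244,0],0],
    [[0,0,0],[-0.0266,0.0244,0],0],
    [[0,0,0],[-0.0266,0.0244,0],0],
    [[0,0,0],[-0.0266,0.0244,0],0],
    [[0,0,0],[0,0,0],0],
  ],
)

```text
time: 35.0
ee_pos: [0.6792, 0.0017, 0.158]
tcp_rot: [180.0, 0.1, 59.7]
wrist_force: [-0.5, 0.4, -0.8]
opening: 0.0549
grasp_force: 43.0
```

servo_tool(
  moves=[
    [[0,0,0],[0,0,0.03],0],
    [[0,0,0],[0,0,0.01],0],
    [[0,0,0],[0,0,0],0],
    [[0,0,0],[0,0,0],0],
  ],
)

```text
time: 35.4
ee_pos: [0.6788, 0.0065, 0.1187]
tcp_rot: [-180.0, 0.0, 60.0]
wrist_force: [0.7, -0.4, -1.5]
opening: 0.0548
grasp_force: 43.1
```

```bash
python3 go.py .6795 .0060 .063 60; python3 -c "
from meas import *
for cam in ('scene','top'):
  im,d,c=snap(cam,'pics/%s7.png'%cam);P,u,v=cloud(d,c);R,G,B=im[v,u].astype(int).T
  m=(np.hypot(P[:,0]-.6795,P[:,1]-.006)<.065)&(P[:,2]<.02)&(R>1.7*B)&(R>1.7*G);print(cam,m.sum(),circ(P[m]) if m.sum()>9 else 0)
"
```

```text
t 35.4 pos [0.6788 0.0065 0.1187] turn [-0.01  0.01  0.01] shift after turn [-0.0001  0.0009  0.0557] open 0.0548 F 43.1
shift in present axes [-0.0001  0.0009  0.0557] turn to yaw 60.0 gives q6 120.5
scene 985 [0.67982435 0.00773603 0.04887433]
top 0 0
```

servo_tool(
  moves=[
    [[0,0,0],[0,0,0.025],0],
    [[0,0,0],[0,0,0.016],0],
    [[0,0,0],[0,0,0.008],0],
    [[0,0,0],[0,0,0.004],0],
    [[0,0,0],[0,0,0.0015],0],
    [[0,0,0],[0,0,0],0],
    [[0,0,0],[0,0,0],0],
    [[0,0,0],[0,0,0],0],
  ],
)

```text
time: 36.3
ee_pos: [0.6792, 0.0059, 0.0641]
tcp_rot: [180.0, -0.0, 60.0]
wrist_force: [0.0, -0.1, -1.7]
opening: 0.0548
grasp_force: 43.1
```

servo_tool(
  moves=[
    [[0,0,0],[0,0,0.0015],0],
    [[0,0,0],[0,0,0],0],
    [[0,0,0],[0,0,0],75],
    [[0,0,0],[0,0,0],85],
    [[0,0,0],[0,0,0],100],
    [[0,0,0],[0,0,0],100],
    [[0,0,0],[0,0,-0.015],100],
    [[0,0,0],[0,0,-0.04],100],
    [[0,0,0],[0,0,-0.04],100],
    [[0,0,0],[0,0,-0.04],100],
    [[0,0,0],[0,0,-0.03],100],
    [[0,0,0],[0,0,0],100],
  ],
)

```text
time: 37.5
ee_pos: [0.68, 0.006, 0.2337]
tcp_rot: [179.6, -0.2, 60.0]
wrist_force: [0.7, -0.4, 0.4]
opening: 0.0857
grasp_force: 0.0
```

```bash
python3 cyl.py .6795 .006 .095 .115; python3 cyl.py .6795 .006 .007 .02; python3 -c "
from h import *
snap('scene','pics/scene8.png')"
```

```text
2537 [0.6776 0.0051 0.0279] [0.6783 0.0063] [0.1028 0.1042 0.1053]
832 [0.6782 0.0042 0.0479] [0.6882 0.0198] [0.0097 0.0119 0.0137]
```

View pics/scene8.png

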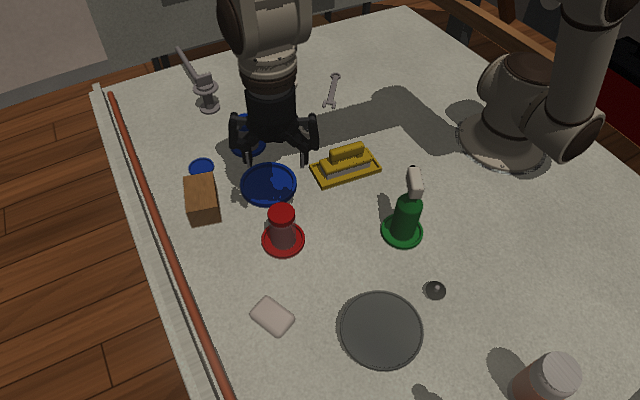

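The jar stands in the red tray (283,230), the bottle in the green (402,220), and the brush in the yellow (345,165). The turntable (380,330) is empty. The gripper hides the tin, but it measured within 2 mm of its tray's centre. Handing in.

```bash
python3 -c "
from workcell import *
print(job_done())"
```

```text
the job is handed in; nothing more can be done
None
```

I handed the job in at about 38 s of robot time: the brush is in the yellow tray, and the bottle, tin and jar stand in the green, blue and red trays, each measured within about 5 mm of its tray's centre; the turntable is empty and nothing tipped, but `job_done()` returned no verdict.

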